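Hang the utensil holder in its seat on the counter rail

ROBOT

A 6-joint arm with a two-finger parallel gripper is mounted at the origin on the work surface. World frame = base frame: x ahead of the robot, y to its left, z up, the work surface at z = 0. Lengths are in m, angles in rad, forces in N, time in s.
With the tool pointing down it reaches from about 0.325 to 0.9 m from the base axis. Payload 3.5 kg.
Tool frame: the origin (TCP) lies between the finger pads; the fingertips stand 8 mm ahead of it and the grasp point (between the pads) lies 11 mm behind it; z points along the fingers, y is the line along which they close (so a half turn about z gives the same grasp; the last joint's range is limited). The gripper opens to 85 mm and grips with 20 to 120 N. Pads are 22 mm wide; open, the fingers measure 114 mm over their backs; the gripper's body (76 mm by 85 mm) begins 54 mm behind the grasp point. The pads swing forward as they close: fully open they stand 13 mm farther back than shut.
Start: joints at [-1.439, 0.276, -0.026, 1.268, 0, 1.467], TCP at [0.145, -0.608, 0.239] pointing down, gripper open.
Joint ranges: [-3.12, 3.12], [-0.85, 1.88], [-1.08, 1.24], [-1.95, 2.15], [-1.57, 1.53], [-3.14, 3.14]. Speed limits (rad/s): [2.57, 2.57, 3.14, 3.14, 3.14, 3.14].

INTERFACE

Orientations are given as a unit quaternion [x, y, z, w].
In Python, from workcell import manip gives the robot as it stands.
- The arm moves only by the tool jog_arm, never from a script. Its argument "targets" is a list that holds one entry, the list of rows, each a list of 5 numbers: the shift along the tool's x, y, z scaled (see below), then the turn about the tool's z scaled (see below), then the closure, from 0 (fully open) to 1 (shut). In form: [[[dx, dy, dz, twist, gripper], ...]]. A call has 1 to 12 rows; each row is the pose to reach, as a shift and turn from the pose commanded when the call began, along the tool's axes at that moment; what a row does not reach only later rows make up. The controller multiplies each number of a shift by 0.15 m and each number of a turn by 45 degrees. A row lasts 1/12 s, in which the tool goes at most 41.7 mm and 7.16 degrees, less where a joint would pass 70% of its speed; a pose out of reach is approached as far as the arm can. A call with a number of a shift or a turn outside -1 to 1 is refused whole. A call with a gripper value outside its range is refused whole. The fingers move at their own pace and stop on an object; "force" is the grip in N (left out, the last holds). Time passes only in rows, so rows that repeat a pose let the fingers close. It gives the time, the measured TCP pose, the force, the opening and the grip force at its end, in the units of the state.
- manip.get_obs(): the state, without advancing time (a new reading comes with each control period).
- manip.get_image(name): name is "scene" or "top" or "wrist"; returns a dict with "color" (384x512x3 uint8, blue, green, red), "depth" (384x512 float32, m along the optical axis (not along the pixel's ray), 0 where there is no reading), "camera_matrix" (3x3 intrinsics, pixels), "R" (3x3) and "t" (3): a world point X has camera coordinates R X + t; the wrist camera has in their place "hand_eye" (4x4, takes a point from camera to tool coordinates, whose origin is the TCP and whose axes are the flange's). Camera axes: x right, y down, z forward; pixel columns grow to the right and rows downward; lengths in m; the calibration is good to about 2 mm. The wrist camera is an equidistant fisheye: a pixel r from the principal point sees the ray r / f radians off the axis. A picture is of the moment at which its call begins: read the wrist's pose just before it.
- manip.hand_in(): hands the job in; it is judged then, once.
Trained networks look in a picture, given as the dict that the camera call returned (one of the last four; its "shot" number tells which), for a name from the list of things; names that differ only in an ending like _2 or _b are one class to them, and where a whole thing is asked for, a point or a joint stands for the part that bears it (a point fixed in the world has none). Each returns a list of dicts, best first, with "confidence" (0 to 1); they miss things now and then, are a little off and sometimes report something else, mostly with a low value. They report only what shows in the picture. A call takes as long as a camera call. They do not tell look-alikes from the thing itself.
- manip.recognise(picture, target): "position" ([x, y, z] in m, in the coordinates of the camera as it stood for that picture, good to about 4 mm: the middle of the surface that is visible of it).
- manip.silhouettes(picture, target): "pixels" (384x512 bool, what is visible of it).
The state is a dict: "t": time; "qpos": joint angles; "qvel": joint speeds; "joint_efforts": joint torques, N m; "eef_pos": TCP position; "tool_rot": TCP orientation; "wrist_force": force on the tool from outside, world axes, zero at the start; "torque": the same for the moment, N m; "gripper_width": opening from 0.0 (shut) to 1.0 (fully open); "finger_force": force on a finger pad.
Only numpy, scipy, OpenCV 4.12 (cv2) and the standard library are available. Lean on these libraries where they do the work, as an engineer would, in place of code of your own. Each camera call takes 0.05 s, during which the arm holds its last target. There are 200 camera calls.

TASK

Pick up the steel utensil holder by its grip tab, lift its hook over the raised front lip of the counter rail and lower it so that the tongue stands in the channel behind the lip. Feeling gently, with a light touch only, slide it along the channel until the tongue can drop into the seat recess in the channel floor, lower it fully home there and let go, so that it hangs still; leave the other things on the counter alone.

Things in the scene. Friction and masses are not known exactly. Their poses are not given: they have to be found in the camera images.
- grip_tab (a point): Centre of the black grip tab on top of the loose steel utensil holder (0.2-0.4 kg). Upright slab 10 mm thick (x), 36 wide (y), 45 high; pinch it across its thickness from above. 124.5 mm above the holder's underside, 35 mm to +x of the box centre. The hook's bridge is right below: top 22.5, underside 28.5 mm below this point
- tongue_foot (a point): Centre of the lower end of the hook's tongue, which points down, 6 mm thick (x), 20 wide (y); 7 mm to +x and 52.5 mm below the tab's centre, 72 mm above the holder's underside. Between the tongue and the 4 mm riser on the box's back wall is an 11 mm gap that takes the lip: seen from the tab's centre, gap x = -7 to +4 mm, tongue x = +4 to +10 mm
- holder: The utensil holder: open steel box 56 (x) x 80 (y) x 80 mm high with the hook and grip tab above its back (+x) wall. Origin: centre of the box's underside; x from the box towards the hook, y across, z up. Starts standing upright on the counter
- rail: Fixed steel rail, 374 mm long along its y. Origin: counter level, mid-length, front face of the lip; x from front to back, z up. Lip x 0-6 mm, top 124 mm high; open channel x 6-20; back wall x 20-26, top 134; foot plate behind to x 116. End blocks 136 high close the channel beyond y = -125 and +125. The holder hangs at the front (-x), its x along the rail's x
- rail_mid (a point): Top of the lip at mid-length, on its front face, 124 mm above the counter; axes as the rail. The channel floor (grey plastic) is 110 mm high. One seat recess in it, 25 mm long (y), full channel width, bottom at 100 mm, has its centre anywhere from y = -30 to +30: set anew each time, not measured; feel or look for it. Contact is stiff; over 30 N mars it
- container: Closed clear plastic food container, 156 x 106 x 72 mm high, origin at the centre of its underside; bystander
- cup: Aluminium measuring cup, 72 mm across, 50 high, flat handle to its -x; origin at the centre of its underside; bystander
- spatula: Blue silicone spatula lying on the counter along its x; bystander
- jar: White lidded jar, 80 mm across, 110 high; origin at the centre of its underside; bystander
Mind the look-alikes: they are no part of the job. What is shaped like the holder but orange is not meant.

How it is judged:
On the way, in this order (a step that is already met when the one before it is completed fails the run):
1. the holder is lifted until its tongue's foot is higher than the lip (z of tongue_foot in the frame of rail above 0.126 m), for 0.1 s.
2. the tongue is behind the lip, its foot in the channel below the lip's top (x of tongue_foot in the frame of rail between 0.006 and 0.02 m and y of tongue_foot in the frame of rail between -0.12 and 0.12 m and z of tongue_foot in the frame of rail below 0.118 m), for 0.1 s.
At the end, for the whole second after the job is handed in: The holder hangs released and still (under 20 mm/s), its tongue behind the lip and fully down in the seat recess: its foot within 4 mm of the recess bottom's height, in the channel, the holder upright within 0.17 rad (z of tongue_foot in the frame of rail between 0.096 and 0.104 m and x of tongue_foot in the frame of rail between 0.006 and 0.02 m and y of tongue_foot in the frame of rail between -0.045 and 0.045 m and angle between holder's own z axis and vertical below 0.17 rad and linear speed of holder below 0.02 m/s and contact force between holder and the fingers below 0.1 N); the robot touches nothing.
It fails at once if the holder is pressed or knocked against the rail with more than 30 N (contact force between holder and rail above 30 N).
It fails at once if the robot bears on the rail with more than 10 N (contact force between any of the fingers, the arm and rail above 10 N).
It fails at once if a bystander is moved by more than 20 mm (distance of any of container, cup, spatula, jar from where it was at the start of the episode above 0.02 m).
It also fails if it takes over 64 s, if anything falls off the work surface, if the arm or the gripper's body presses on something with over 40 N, if the wrist force passes 120 N, or if a joint passes its speed limit or range.

## Working session

There is one attempt and no reset: what is moved stays moved. The work goes in short steps, Python scripts to look and compute and a tool call to move; the robot and the scene stay as the last step left them, time stands still between calls to the robot, and variables do not carry over. Pictures are saved under pics/ and viewed, at most 10 in all, crops included, and the job is handed in when it is done.

Besides the shell and the picture viewer there is one more tool, called after "Request:" as name([rows], argument=value, ...), one row to a line, values as JSON. jog_arm: Moves the arm, as the interface text tells. Its arguments: {"type":"object","properties":{"targets":{"type":"array","items":{"type":"array","items":{"type":"array","items":{"type":"number"}}}},"force":{"type":"number"}},"required":["targets"]}

```bash
mkdir -p pics
cat > h.py <<'E'
import numpy as np, cv2
from workcell import manip
from scipy.spatial.transform import Rotation as Ro
def w(p,P): return p["R"].T@(np.asarray(P)-p["t"])
def cloud(p):
    d=p["depth"];K=p["camera_matrix"];v,u=np.mgrid[:384,:512]
    P=np.stack([(u-K[0,2])/K[0,0]*d,(v-K[1,2])/K[1,1]*d,d],-1)
    return (P-p["t"])@p["R"]
E
python3 - <<'E'
from h import *
o=manip.get_obs();print({k:np.round(v,3).tolist() for k,v in o.items() if k!='qvel'})
for n in ["scene","top"]:
    p=manip.get_image(n);np.savez(f"{n}.npz",**{k:v for k,v in p.items() if isinstance(v,np.ndarray)})
    cv2.imwrite(f"pics/{n}.png",p["color"])
    for t in ["grip_tab","holder","rail","tongue_foot","container","cup","jar","spatula"]:
        for r in manip.recognise(p,t)[:3]: print(n,t,round(r["confidence"],2),w(p,r["position"]).round(3), (lambda q:(q[:2]/q[2]).round(0))(p["camera_matrix"]@np.array(r["position"])))
E
```

```text
{'t': 0.0, 'qpos': [-1.439, 0.277, -0.028, 1.268, 0.0, 1.467], 'joint_efforts': [-0.002, -44.551, 29.52, 0.016, -0.0, 0.0], 'eef_pos': [0.145, -0.607, 0.238], 'tool_rot': [0.993, 0.117, 0.0, -0.001], 'wrist_force': [-0.246, -0.453, 0.315], 'torque': [-0.028, 0.013, -0.005], 'finger_force': 0.0, 'gripper_width': 1.0}
scene grip_tab 0.97 [0.311 0.189 0.068] [332. 177.]
scene grip_tab 0.79 [0.47  0.275 0.053] [356. 210.]
scene holder 0.92 [0.461 0.274 0.053] [356. 209.]
scene holder 0.91 [0.312 0.19  0.071] [333. 176.]
scene holder 0.82 [0.428 0.148 0.062] [316. 195.]
scene rail 0.8 [ 0.701 -0.013  0.038] [243. 248.]
scene tongue_foot 0.93 [0.432 0.153 0.058] [317. 197.]
scene tongue_foot 0.91 [0.309 0.189 0.065] [332. 177.]
scene tongue_foot 0.87 [0.464 0.269 0.057] [354. 208.]
scene container 0.8 [0.48  0.444 0.071] [416. 215.]
scene cup 0.9 [ 0.543 -0.472  0.031] [122. 196.]
scene jar 0.77 [0.719 0.375 0.075] [395. 266.]
scene spatula 0.77 [ 0.602 -0.369  0.004] [143. 218.]
top grip_tab 0.88 [0.409 0.153 0.005] [213. 218.]
top grip_tab 0.67 [0.436 0.283 0.03 ] [178. 211.]
top grip_tab 0.56 [0.303 0.183 0.005] [205. 246.]
top holder 0.78 [0.44  0.283 0.029] [178. 210.]
top holder 0.65 [0.294 0.185 0.012] [204. 248.]
top rail 0.62 [ 0.702 -0.008  0.01 ] [254. 143.]
top rail 0.56 [0.41  0.149 0.006] [214. 218.]
top rail 0.22 [0.441 0.436 0.073] [134. 209.]
top tongue_foot 0.87 [0.298 0.185 0.007] [204. 247.]
top tongue_foot 0.87 [0.437 0.285 0.028] [177. 210.]
top tongue_foot 0.55 [0.406 0.152 0.008] [213. 219.]
top container 0.8 [0.438 0.438 0.071] [134. 210.]
top cup 0.87 [ 0.532 -0.476  0.026] [376. 184.]
top jar 0.61 [0.683 0.37  0.11 ] [151. 142.]
top spatula 0.58 [ 0.594 -0.37   0.005] [347. 169.]
```

```bash
python3 -c "
import cv2,numpy as np
cv2.imwrite('pics/both.png',np.hstack([cv2.resize(cv2.imread('pics/%s.png'%n),(400,300)) for n in ('scene','top')]))"
```

```text
(no output)
```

View pics/scene.png

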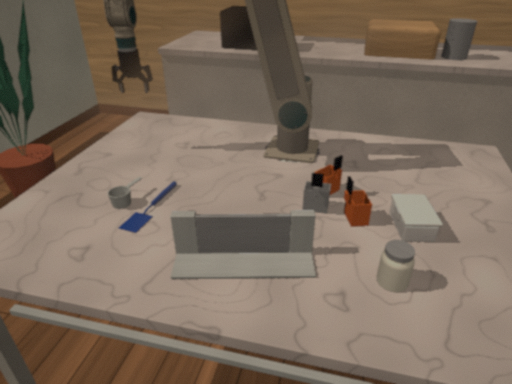

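View pics/top.png

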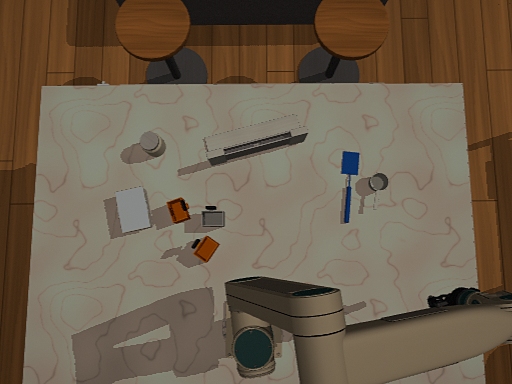

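Candidates: a grey steel holder at scene (317,195) / top (213,217); orange ones at scene (330,178) / top (206,248) and scene (357,207) / top (178,210). By the description I choose the grey one. I'll check it in a crop and measure the holder and rail.

Run:
```python
from h import *
out=[]
for n,(u,v,s) in {"scene":(325,190,40),"top":(213,215,26)}.items():
    c=cv2.imread(f"pics/{n}.png")[v-s:v+s,u-s:u+s];out.append(cv2.resize(c,(390,390),interpolation=cv2.INTER_CUBIC))
cv2.imwrite("pics/crop.png",np.hstack(out))
for n in ["scene","top"]:
    p=np.load(n+".npz");C=cloud(p);Z=C[...,2]
    # rail heights
    m=(C[...,0]>.55)&(C[...,0]<.85)&(abs(C[...,1]+.01)<.23)&(p["depth"]>0)
    print(n,np.histogram(Z[m],bins=np.arange(-.005,.15,.005))[0])
    for lo,hi in((.119,.129),(.129,.142),(.09,.118),(.004,.02)):
        k=m&(Z>lo)&(Z<hi)
        if k.sum()>5:
            q=C[k][:,:2].astype(np.float32);r=cv2.minAreaRect(q);print(lo,hi,k.sum(),np.round(r[0],4),np.round(r[1],4),round(r[2],2),C[k].mean(0).round(4))
    m=(abs(C[...,0]-.42)<.08)&(abs(C[...,1]-.15)<.065)&(p["depth"]>0)&(Z>.01)
    print("holder",np.histogram(Z[m],bins=np.arange(0,.16,.01))[0])
    for lo,hi in((.072,.088),(.09,.108),(.115,.15)):
        k=m&(Z>lo)&(Z<hi)
        if k.sum()>4:
            r=cv2.minAreaRect(C[k][:,:2].astype(np.float32));print(lo,k.sum(),np.round(r[0],4),np.round(r[1],4),round(r[2],2),C[k].mean(0).round(4))
```

```text
scene [3605 1987 2404 1246  191  180  197  198  187  191  213  195  188  211
  202  200  209  204  218  205  210  215  233  214  217  335  246  374
  175    0]
0.119 0.129 563 [ 0.6765 -0.0201] [0.0327 0.3756] 14.54 [ 0.6837 -0.0211  0.1238]
0.129 0.142 606 [ 0.6772 -0.0191] [0.0288 0.3757] 14.8 [ 0.6817 -0.0167  0.1335]
0.09 0.118 1205 [ 0.6877 -0.0166] [0.0106 0.3775] 14.6 [ 0.6878 -0.0172  0.1041]
0.004 0.02 3885 [0.7593 0.0013] [0.1593 0.3759] 14.05 [ 0.7303 -0.0057  0.0098]
holder [  0  75  57  70  76 111  92 108  39  21  35  31  35  35  35]
0.072 131 [0.4032 0.1499] [0.0868 0.0997] 31.65 [0.4183 0.147  0.078 ]
0.09 48 [0.4465 0.1476] [0.0341 0.0125] 83.19 [0.4471 0.1478 0.1001]
0.115 121 [0.443  0.1475] [0.0358 0.0124] 88.88 [0.4444 0.1477 0.1327]
top [2247 2655 1124  651  137   17    9   19   22   26   27   29   24   28
   30   29   31   27   23   30   38   44  109  133   95   95   88  163
  172   39]
0.119 0.129 179 [ 0.6743 -0.0204] [0.027  0.3694] 14.51 [ 0.6695 -0.0234  0.1239]
0.129 0.142 389 [ 0.6736 -0.0179] [0.0289 0.3772] 14.77 [ 0.6756 -0.0144  0.1352]
0.09 0.118 418 [ 0.6712 -0.0185] [0.0244 0.3748] 14.37 [ 0.6693 -0.0166  0.108 ]
0.004 0.02 2265 [ 0.7001 -0.0101] [0.4597 0.2987] 89.69 [ 0.721  -0.0026  0.0088]
holder [ 0 15  3 27 16 18 14 32 35  3  8  7  2  3 22]
0.072 60 [0.4044 0.1497] [0.0786 0.0518] 89.68 [0.403  0.1504 0.0799]
0.09 10 [0.4301 0.1489] [0.0147 0.004 ] 89.03 [0.4301 0.1492 0.1018]
0.115 30 [0.4385 0.1485] [0.0084 0.0345] 1.64 [0.4381 0.147  0.1414]
```

View pics/crop.png

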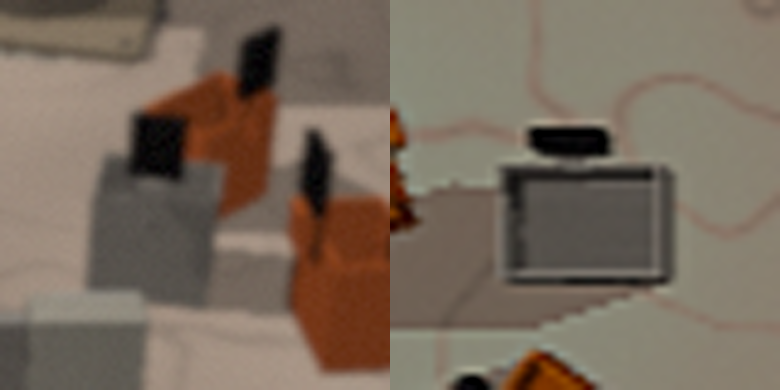

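The crop confirms it. The grey steel box with a black tab is at crop left (155,145) in scene and at top (213,209), with both orange ones apart from it. Now approaching.

Request:
jog_arm([
  [[1, -1, 0, -1, 0], [1, -1, 0, -1, 0], [1, -1, 0, -1, 0], [1, -1, 0, -1, 0], [1, -1, 0, -1, 0], [1, -1, 0, -1, 0], [1, -1, 0, -1, 0], [1, -1, 0, -1, 0]],
], force=40)

```text
t: 1.57
eef_pos: [0.257, -0.4262, 0.2396]
tool_rot: [0.872, 0.489, -0.0, 0.0]
wrist_force: [0.4, -0.1, 0.3]
gripper_width: 0.997
finger_force: 0.0
```

Request:
jog_arm([
  [[1, 0.3, 0, -0.7, 0], [1, 0.3, 0, -0.7, 0], [1, 0.3, 0, -0.7, 0], [1, 0.3, 0, -0.7, 0], [1, 0.3, 0, -0.7, 0], [1, 0.3, 0, -0.7, 0]],
])

```text
t: 2.07
eef_pos: [0.3743, -0.3221, 0.2394]
tool_rot: [0.707, 0.708, -0.0, 0.0]
wrist_force: [0.2, -0.1, -0.2]
gripper_width: 0.999
finger_force: 0.0
```

Request:
jog_arm([
  [[1, 0.14, 0, 0, 0], [1, 0.14, 0, 0, 0], [1, 0.14, 0, 0, 0], [1, 0.14, 0, 0, 0], [1, 0.14, 0, 0, 0]],
])

```text
t: 2.48
eef_pos: [0.3935, -0.1697, 0.2392]
tool_rot: [0.707, 0.707, 0.001, -0.001]
wrist_force: [-1.7, 0.5, 0.7]
gripper_width: 1.005
finger_force: 0.0
```

Request:
jog_arm([
  [[1, 0.14, 0, 0, 0], [1, 0.14, 0, 0, 0], [1, 0.14, 0, 0, 0], [1, 0.14, 0, 0, 0], [1, 0.14, 0, 0, 0]],
])

```text
t: 2.9
eef_pos: [0.4158, -0.0205, 0.2395]
tool_rot: [0.707, 0.707, 0.001, -0.0]
wrist_force: [-0.3, -0.9, 0.7]
gripper_width: 1.002
finger_force: 0.0
```

Request:
jog_arm([
  [[0.7, 0.14, 0, 0, 0], [0.7, 0.14, 0, 0, 0], [0.7, 0.14, 0, 0, 0], [0.7, 0.14, 0, 0, 0], [0.7, 0.14, 0, 0, 0], [0.7, 0.14, 0, 0, 0]],
])

```text
t: 3.4
eef_pos: [0.4369, 0.0808, 0.2392]
tool_rot: [0.708, 0.706, -0.0, 0.0]
wrist_force: [0.4, 0.1, 0.4]
gripper_width: 1.001
finger_force: 0.0
```

```bash
cat >> h.py <<'E'
def wrist():
    o=manip.get_obs();p=manip.get_image("wrist");d=p["depth"];K=p["camera_matrix"];v,u=np.mgrid[:384,:512]
    x=(u-K[0,2])/K[0,0];y=(v-K[1,2])/K[1,1];r=np.hypot(x,y)+1e-9;s=np.tan(np.minimum(r,1.45))/r
    P=np.stack([x*s*d,y*s*d,d],-1)
    H=np.array(p["hand_eye"]);P=P@H[:3,:3].T+H[:3,3]
    C=Ro.from_quat(o["tool_rot"]).apply(P.reshape(-1,3)).reshape(P.shape)+o["eef_pos"]
    C[d<=0]=np.nan
    return p,C
def rect(C,k):
    q=C[k];r=cv2.minAreaRect(q[:,:2].astype(np.float32));return k.sum(),np.round(r[0],4),np.round(r[1],4),round(r[2],2),q.mean(0).round(4)
E
python3 - <<'E'
from h import *
p,C=wrist();cv2.imwrite("pics/w1.png",p["color"])
m=(abs(C[...,0]-.42)<.09)&(abs(C[...,1]-.15)<.065)&(C[...,2]>.01)
print(np.histogram(C[m][:,2],bins=np.arange(0,.16,.01))[0])
dark=p["color"].max(-1)<45
for lo,hi in((.074,.086),(.096,.106),(.141,.152)): 
  k=m&(C[...,2]>lo)&(C[...,2]<hi)
  if k.sum()>4: print(lo,rect(C,k))
k=m&dark&(C[...,2]>.1);print("dark",rect(C,k),C[k].max(0))
E
```

```text
[  0 190 199 245 252 252 324 724 401   0 230   3   5   1 619]
0.074 (np.int64(1000), array([0.3814, 0.1481]), array([0.1026, 0.0808]), 0.43, array([0.392 , 0.1503, 0.0794]))
0.096 (np.int64(228), array([0.3891, 0.1633]), array([0.0243, 0.13  ]), 73.65, array([0.4375, 0.1485, 0.1019]))
0.141 (np.int64(619), array([0.3944, 0.1756]), array([0.0343, 0.1305]), 59.18, array([0.4393, 0.149 , 0.1466]))
dark (np.int64(25582), array([0.4147, 0.1238]), array([0.0954, 0.2003]), 75.16, array([0.4364, 0.0946, 0.3088])) [0.50990388 0.19551448 0.34085616]
```

View pics/w1.png

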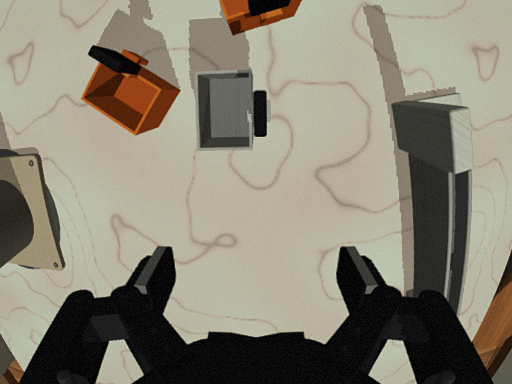

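Wrist view: the grey holder is at (225,110) with its tab at (260,113). The orange ones are at (130,85) and (260,10), clear of the fingers.

Request:
jog_arm([
  [[0.455, 0.015, 0, 0, 0], [0.455, 0.015, 0, 0, 0], [0.455, 0.015, 0.2, 0, 0], [0.455, 0.015, 0.4, 0, 0], [0.455, 0.015, 0.6, 0, 0], [0.455, 0.015, 0.7, 0, 0], [0.455, 0.015, 0.81, 0, 0], [0.455, 0.015, 0.81, 0, 0], [0.455, 0.015, 0.81, 0, 0]],
])

```text
t: 4.2
eef_pos: [0.4382, 0.149, 0.1172]
tool_rot: [0.708, 0.706, -0.001, -0.001]
wrist_force: [0.7, 0.2, 0.3]
gripper_width: 1.003
finger_force: 0.0
```

Request:
jog_arm([
  [[0, 0, 0, 0, 0.6], [0, 0, 0, 0, 0.7], [0, 0, 0, 0, 0.75], [0, 0, 0, 0, 0.8], [0, 0, 0, 0, 0.85], [0, 0, 0, 0, 0.9], [0, 0, 0, 0, 1], [0, 0, 0, 0, 1], [0, 0, 0, 0, 1], [0, 0, 0, 0, 1], [0, 0, 0, 0, 1], [0, 0, 0, 0, 1]],
], force=50)

```text
t: 5.2
eef_pos: [0.4393, 0.1506, 0.118]
tool_rot: [0.707, 0.707, 0.0, 0.0]
wrist_force: [1.4, -0.2, 2.2]
gripper_width: 0.107
finger_force: 52.8
```

Request:
jog_arm([
  [[0, 0, -0.1, 0, 1], [0, 0, -0.2, 0, 1], [0, 0, -0.4, 0, 1], [0, 0, -0.6, 0, 1], [0, 0, -0.8, 0, 1], [0, 0, -0.8, 0, 1], [0, 0, -0.8, 0, 1]],
])

```text
t: 5.78
eef_pos: [0.4394, 0.1505, 0.2386]
tool_rot: [0.707, 0.707, 0.001, 0.001]
wrist_force: [-0.1, 0.4, -5.1]
gripper_width: 0.11
finger_force: 52.2
```

Request:
jog_arm([
  [[-0.1, 0.07, 0, 0, 1], [-0.25, 0.18, 0, 0, 1], [-0.4, 0.29, 0, 0, 1], [-0.55, 0.4, 0, 0, 1], [-0.7, 0.5, 0, 0, 1], [-0.85, 0.61, 0, 0, 1]],
])

```text
t: 6.28
eef_pos: [0.5281, 0.0219, 0.2341]
tool_rot: [0.707, 0.707, -0.002, -0.003]
wrist_force: [0.3, 1.3, -4.1]
gripper_width: 0.109
finger_force: 52.2
```

Request:
jog_arm([
  [[-0.15, 0.11, 0, -0.05, 1], [-0.3, 0.22, 0, -0.1, 1], [-0.45, 0.33, 0, -0.16, 1], [-0.6, 0.43, 0, -0.22, 1], [-0.7, 0.5, 0, -0.27, 1], [-0.8, 0.57, 0, -0.32, 1], [-0.85, 0.61, 0, -0.32, 1], [-0.85, 0.61, 0, -0.32, 1], [-0.85, 0.61, 0, -0.32, 1]],
])

```text
t: 7.03
eef_pos: [0.6201, -0.1041, 0.2355]
tool_rot: [0.614, 0.79, -0.001, -0.002]
wrist_force: [0.7, 0.8, -3.3]
gripper_width: 0.109
finger_force: 52.2
```

```bash
cat >> h.py <<'E'
def railfit(C,x0=.74,y0=0.0):
    Z=C[...,2];yaw=np.deg2rad(14.6);ex=np.array([np.cos(yaw),np.sin(yaw)]);ey=np.array([-ex[1],ex[0]])
    o=np.array([.662,-.0223]);U=(C[...,:2]-o)@ex;V=(C[...,:2]-o)@ey
    return U,V,Z
E
python3 - <<'E'
from h import *
o=manip.get_obs();print(o["eef_pos"],o["tool_rot"],o["wrist_force"],o["torque"])
p,C=wrist();cv2.imwrite("pics/w2.png",p["color"]);np.savez("w2.npz",C=C,c=p["color"])
U,V,Z=railfit(C)
for a in np.arange(-.11,.19,.02):
    k=(V>a)&(V<a+.02)&(U>-.03)&(U<.05)
    l=k&(abs(Z-.124)<.004)&(U<.013);b=k&(abs(Z-.134)<.005)&(U>.012);c=k&(Z<.118)&(Z>.09)
    f=lambda m:(m.sum(),np.round(np.nanpercentile(U[m],[3,50,97])*1000,1)) if m.sum()>3 else 0
    print(round(a,2),f(l),f(b),c.sum(),np.round(np.nanpercentile(Z[c],[2,50,98])*1000) if c.sum()>3 else 0)
E
```

```text
[ 0.62014196 -0.10414194  0.23549127] [ 6.13733214e-01  7.89509622e-01 -6.01749080e-04 -2.39497638e-03] [ 0.67644488  0.79832093 -3.34382735] [ 0.03594752 -0.08832418  0.01325294]
-0.11 (np.int64(118), array([0.4, 2.5, 5.6])) (np.int64(140), array([20.1, 22. , 25.3])) 370 [ 92. 110. 117.]
-0.09 (np.int64(131), array([0.1, 2.2, 5.1])) (np.int64(148), array([20. , 22. , 25.3])) 401 [ 92. 110. 118.]
-0.07 (np.int64(139), array([0.3, 2.4, 5.2])) (np.int64(162), array([20.1, 22. , 25.4])) 424 [ 93. 110. 117.]
-0.05 (np.int64(165), array([-0.1,  2.4,  5.7])) (np.int64(183), array([19.7, 21.7, 25.4])) 424 [ 93. 110. 117.]
-0.03 (np.int64(165), array([-0.1,  2.4,  5.5])) (np.int64(187), array([19.7, 22.1, 25.6])) 462 [ 92. 110. 117.]
-0.01 (np.int64(171), array([-0.1,  2.4,  5.6])) (np.int64(193), array([19.6, 21.9, 25.5])) 452 [ 93. 101. 117.]
0.01 (np.int64(175), array([-0.1,  2.4,  5.5])) (np.int64(189), array([19.8, 21.9, 25.2])) 469 [ 91. 110. 117.]
0.03 (np.int64(172), array([-0.2,  2.3,  5.3])) (np.int64(190), array([19.7, 21.9, 25.3])) 470 [ 93. 110. 117.]
0.05 (np.int64(170), array([-0.2,  2.5,  5.4])) (np.int64(179), array([19.8, 21.9, 25.3])) 453 [ 92. 110. 117.]
0.07 (np.int64(164), array([-0.1,  2.2,  5.7])) (np.int64(183), array([19.5, 21.6, 25.3])) 441 [ 92. 110. 117.]
0.09 (np.int64(73), array([-0.3,  2.3,  5.4])) (np.int64(75), array([19.9, 21.9, 25. ])) 315 [ 92. 110. 117.]
0.11 0 0 0 0
0.13 0 0 0 0
0.15 0 0 0 0
0.17 0 0 0 0
```

View pics/w2.png

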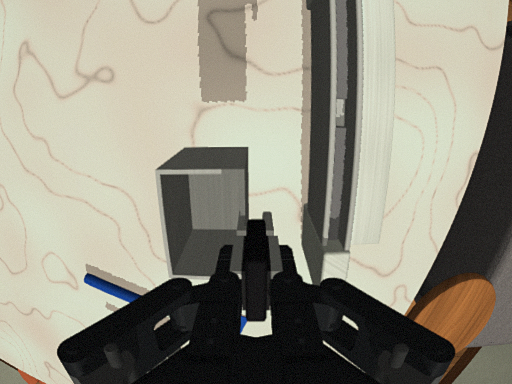

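The wrist view shows the recess as a bright spot in the channel at (340,110), the end block at (335,250) and the box held upright at (205,220). Locating the recess and the pose of the held box.

Run:
```python
from h import *
C=np.load("w2.npz")["C"];U,V,Z=railfit(C)
ch=(U>.0075)&(U<.0185)&(abs(V)<.1)
k=ch&(Z>.094)&(Z<.104);print("recess V",np.round(np.percentile(V[k],[2,10,50,90,98])*1e3,1),k.sum())
print([ (int(a*1000),int(np.nanmedian(Z[ch&(V>a)&(V<a+.004)&(Z<.116)])*1000)) for a in np.arange(-.04,.044,.004)])
for lab,m in (("lip",(abs(Z-.124)<.004)&(U>-.005)&(U<.011)),("back",(abs(Z-.134)<.003)&(U>.015)&(U<.03))):
    m=m&(V>-.1)&(V<.1);print(lab,np.polyfit(V[m],U[m]*1e3,1),np.percentile(Z[m],50))
b=(abs(Z-.136)<.004)&(U>.006)&(U<.019);print("block V",np.round(np.percentile(V[b],[2,98])*1e3,1),b.sum())
o=manip.get_obs();T=Ro.from_quat(o["tool_rot"]);L=T.inv().apply((C-o["eef_pos"]).reshape(-1,3)).reshape(C.shape)
# rim in tool frame: tool z of rim = .1245-.08+(−) 
m=(L[...,1]<-.0)&(L[...,1]>-.075)&(abs(L[...,0])<.06)&(L[...,2]>.03)&(L[...,2]<.06)
print(m.sum(),np.histogram(L[m][:,2],bins=np.arange(.03,.061,.003)))
q=L[m];q=q[abs(q[:,2]-.0365)<.0045]
A=np.c_[q[:,:2],np.ones(len(q))];print("rim plane",np.linalg.lstsq(A,q[:,2],rcond=None)[0],np.percentile(q,[1,50,99],axis=0).round(4),cv2.minAreaRect(q[:,:2].astype(np.float32)))
```

```text
recess V [-12.2 -10.3  -0.   10.2  12.1] 180
[(-40, 109), (-36, 109), (-32, 109), (-28, 109), (-24, 109), (-20, 110), (-16, 109), (-12, 100), (-8, 99), (-4, 99), (0, 99), (3, 99), (7, 99), (11, 109), (15, 110), (19, 109), (23, 109), (27, 109), (31, 109), (35, 109), (39, 109)]
lip [-0.49426038  2.4609001 ] 0.12358227397180878
back [-1.25481115 22.37872316] 0.13351653049310802
block V [-152.5 -124.5] 351
3450 (array([ 13,  14, 906, 672, 354, 335, 304, 313, 288, 251]), array([0.03 , 0.033, 0.036, 0.039, 0.042, 0.045, 0.048, 0.051, 0.054,
       0.057, 0.06 ]))
rim plane [-0.0013282  -0.00905845  0.03843466] [[-0.0417 -0.0635  0.0351]
 [ 0.0217 -0.0475  0.0388]
 [ 0.0381 -0.0076  0.0409]] ((-0.0019175373017787933, -0.03566756099462509), (0.08047081530094147, 0.05624137446284294), 0.08687909692525864)
```

Request:
jog_arm([
  [[0.273, 0.05, 0, -0.008, 1], [0.273, 0.15, 0, -0.008, 1], [0.273, 0.25, 0, -0.008, 1], [0.273, 0.35, 0, -0.008, 1], [0.273, 0.42, 0, -0.008, 1], [0.273, 0.438, 0, -0.008, 1], [0.273, 0.438, 0.1, -0.008, 1], [0.273, 0.438, 0.2, -0.008, 1], [0.273, 0.438, 0.2, -0.008, 1], [0.273, 0.438, 0.2, -0.008, 1], [0.273, 0.438, 0.2, -0.008, 1]],
])

```text
t: 8.0
eef_pos: [0.6749, -0.0487, 0.2084]
tool_rot: [0.611, 0.792, 0.0, 0.0]
wrist_force: [0.4, 0.2, -3.1]
gripper_width: 0.11
finger_force: 52.0
```

```bash
cat >> h.py <<'E'
def st():
    o=manip.get_obs();e=o["eef_pos"];U,V,_=railfit(np.array(e));q=o["tool_rot"]
    print("U %.4f V %.4f z %.4f yaw %.2f"%(U,V,e[2],np.rad2deg(2*np.arctan2(q[1],q[0]))),"F",np.round(o["wrist_force"],1),"tilt",np.round(Ro.from_quat(q).as_matrix()[:,2],4),o["t"])
E
python3 - <<'E'
from h import *
st()
p,C=wrist();U,V,Z=railfit(C);c=p["color"].copy();cv2.imwrite("pics/w3.png",c)
for lab,m,n in (("lip",(abs(Z-.124)<.004)&(U>-.005)&(U<.011),3),("back",(abs(Z-.134)<.003)&(U>.015)&(U<.03),23)):
    m=m&(V>.01)&(V<.1);f=np.polyfit(V[m],U[m]*1e3,1);print(lab,f,f[1]-n,np.median(Z[m]))
k=(U>.0075)&(U<.0185)&(abs(V)<.05)&(Z>.094)&(Z<.104);print("recess V",np.round(np.percentile(V[k],[2,50,98])*1e3,1),k.sum())
o=manip.get_obs();T=Ro.from_quat(o["tool_rot"]);L=T.inv().apply((C-o["eef_pos"]).reshape(-1,3)).reshape(C.shape)
m=(L[...,1]<-.0)&(L[...,1]>-.075)&(abs(L[...,0])<.06)&(abs(L[...,2]-.0383)<.003)
q=L[m];r=cv2.minAreaRect(q[:,:2].astype(np.float32));print(np.round(r[0],4),r[1:],np.median(q[:,2]))
E
```

```text
U 0.0058 V -0.0288 z 0.2084 yaw 104.71 F [ 0.4  0.2 -3.1] tilt [ 1.e-04 -0.e+00 -1.e+00] 8.0
lip [3.8822193  2.62305078] -0.3769492176160827 0.12357636045762731
back [-3.25593541 23.0577451 ] 0.0577451033103884 0.13360293229226633
recess V [-12.2  -1.   10.3] 362
[-0.0005 -0.0362] ((0.08081039041280746, 0.05626353994011879), 0.23312099277973175) 0.0386059907177375
```

View pics/w3.png

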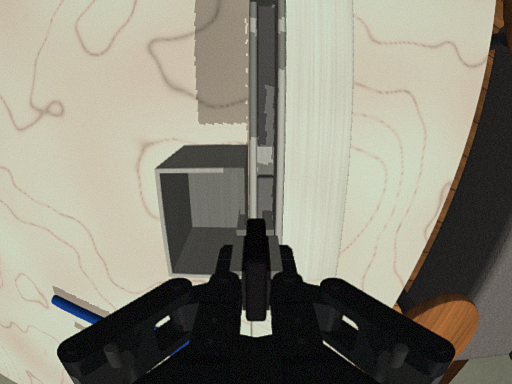

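The tongue lines up between lip and back wall, with the recess just ahead at about (264,160). Lowering slowly beside it.

Request:
jog_arm([
  [[0, -0.003, 0.06, 0, 1], [0, -0.003, 0.12, 0, 1], [0, -0.003, 0.17, 0, 1], [0, -0.003, 0.2, 0, 1], [0, -0.003, 0.22, 0, 1], [0, -0.003, 0.23, 0, 1], [0, -0.003, 0.24, 0, 1], [0, -0.003, 0.25, 0, 1], [0, -0.003, 0.26, 0, 1], [0, -0.003, 0.27, 0, 1], [0, -0.003, 0.27, 0, 1]],
])

```text
t: 8.97
eef_pos: [0.6746, -0.0489, 0.1672]
tool_rot: [0.611, 0.792, -0.0, -0.0]
wrist_force: [-0.8, -0.6, -3.9]
gripper_width: 0.108
finger_force: 52.0
```

```bash
python3 -c "
from h import *
st()"
```

```text
U 0.0055 V -0.0289 z 0.1672 yaw 104.71 F [-0.8 -0.6 -3.9] tilt [-1.e-04  0.e+00 -1.e+00] 8.9667
```

Request:
jog_arm([
  [[0, 0, 0.01, 0, 1], [0, 0, 0.02, 0, 1], [0, 0, 0.03, 0, 1], [0, 0, 0.04, 0, 1], [0, 0, 0.05, 0, 1], [0, 0, 0.055, 0, 1], [0, 0, 0.055, 0, 1]],
])

```text
t: 9.55
eef_pos: [0.6745, -0.0488, 0.1587]
tool_rot: [0.611, 0.792, -0.0, -0.0]
wrist_force: [-0.4, 0.3, -2.7]
gripper_width: 0.113
finger_force: 52.1
```

Request:
jog_arm([
  [[0, 0, 0.003, 0, 1], [0, 0, 0.006, 0, 1], [0, 0, 0.006, 0, 1]],
])

```text
t: 9.8
eef_pos: [0.6747, -0.0489, 0.1582]
tool_rot: [0.611, 0.792, 0.0, 0.0]
wrist_force: [-0.3, 0.5, -4.6]
gripper_width: 0.112
finger_force: 52.1
```

Request:
jog_arm([
  [[0, 0, 0.003, 0, 1], [0, 0, 0.006, 0, 1], [0, 0, 0.006, 0, 1]],
])

```text
t: 10.05
eef_pos: [0.6746, -0.0489, 0.1572]
tool_rot: [0.611, 0.792, -0.0, -0.0]
wrist_force: [-0.7, -0.7, -4.3]
gripper_width: 0.109
finger_force: 52.1
```

Request:
jog_arm([
  [[0, 0, 0.003, 0, 1], [0, 0, 0.004, 0, 1], [0, 0, 0.004, 0, 1]],
])

```text
t: 10.3
eef_pos: [0.6747, -0.0489, 0.1566]
tool_rot: [0.611, 0.792, -0.0, -0.0]
wrist_force: [-0.9, -0.3, -3.7]
gripper_width: 0.109
finger_force: 52.1
```

Request:
jog_arm([
  [[0, 0, 0.002, 0, 1], [0, 0, 0.003, 0, 1], [0, 0, 0.003, 0, 1]],
])

```text
t: 10.55
eef_pos: [0.6747, -0.0489, 0.1562]
tool_rot: [0.611, 0.792, -0.0, 0.0]
wrist_force: [0.5, -0.4, -4.2]
gripper_width: 0.109
finger_force: 52.1
```

Request:
jog_arm([
  [[0, 0, 0.002, 0, 1], [0, 0, 0.003, 0, 1], [0, 0, 0.003, 0, 1]],
])

```text
t: 10.8
eef_pos: [0.6747, -0.0489, 0.1561]
tool_rot: [0.611, 0.792, 0.0, 0.0]
wrist_force: [-1.1, -0.5, -1.2]
gripper_width: 0.109
finger_force: 52.3
```

Floor touched lightly (about 3 N). Sliding along it.

Request:
jog_arm([
  [[0.012, 0, 0, 0, 1], [0.024, 0, 0, 0, 1], [0.036, 0, 0, 0, 1], [0.048, 0, 0, 0, 1], [0.06, 0, 0, 0, 1], [0.072, 0, 0, 0, 1], [0.084, 0, 0, 0, 1], [0.096, 0, 0, 0, 1], [0.108, 0, 0, 0, 1], [0.12, 0, 0, 0, 1], [0.12, 0, 0, 0, 1]],
])

```text
t: 11.72
eef_pos: [0.6702, -0.0312, 0.156]
tool_rot: [0.611, 0.792, 0.0, 0.0]
wrist_force: [0.4, -1.7, -0.9]
gripper_width: 0.109
finger_force: 52.5
```

Request:
jog_arm([
  [[0.01, 0, 0, 0, 1], [0.02, 0, 0, 0, 1], [0.03, 0, 0, 0, 1], [0.04, 0, 0, 0, 1], [0.05, 0, 0, 0, 1], [0.06, 0, 0, 0, 1], [0.07, 0, 0, 0, 1], [0.077, 0, 0, 0, 1], [0.077, 0, 0, 0, 1], [0.077, 0, 0, 0, 1]],
])

```text
t: 12.55
eef_pos: [0.6664, -0.0197, 0.1548]
tool_rot: [0.611, 0.792, -0.0, -0.001]
wrist_force: [-0.8, -0.2, -3.8]
gripper_width: 0.11
finger_force: 52.1
```

```bash
python3 -c "
from h import *
st()"
```

```text
U 0.0049 V 0.0014 z 0.1548 yaw 104.74 F [-0.8 -0.2 -3.8] tilt [-1.9e-03  9.0e-04 -1.0e+00] 12.55
```

It dropped at the recess: the load is back to the full weight and z is down 1 mm. Lowering in steps.

Request:
jog_arm([
  [[0, 0, 0.006, 0, 1], [0, 0, 0.012, 0, 1], [0, 0, 0.018, 0, 1], [0, 0, 0.024, 0, 1], [0, 0, 0.024, 0, 1]],
])

```text
t: 12.97
eef_pos: [0.667, -0.0203, 0.1518]
tool_rot: [0.611, 0.792, -0.0, -0.0]
wrist_force: [0.9, 0.4, -3.9]
gripper_width: 0.109
finger_force: 52.1
```

Request:
jog_arm([
  [[0, 0, 0.005, 0, 1], [0, 0, 0.01, 0, 1], [0, 0, 0.015, 0, 1], [0, 0, 0.02, 0, 1], [0, 0, 0.02, 0, 1]],
])

```text
t: 13.38
eef_pos: [0.6671, -0.0203, 0.1489]
tool_rot: [0.611, 0.792, -0.0, -0.0]
wrist_force: [0.2, -0.3, -4.4]
gripper_width: 0.109
finger_force: 52.1
```

Request:
jog_arm([
  [[0, 0, 0.004, 0, 1], [0, 0, 0.008, 0, 1], [0, 0, 0.011, 0, 1], [0, 0, 0.011, 0, 1]],
])

```text
t: 13.72
eef_pos: [0.6671, -0.0203, 0.1473]
tool_rot: [0.611, 0.792, -0.0, -0.0]
wrist_force: [0.2, -0.2, -4.3]
gripper_width: 0.109
finger_force: 52.1
```

Request:
jog_arm([
  [[0, 0, 0.002, 0, 1], [0, 0, 0.004, 0, 1], [0, 0, 0.004, 0, 1]],
])

```text
t: 13.97
eef_pos: [0.6672, -0.0203, 0.1469]
tool_rot: [0.611, 0.792, -0.0, -0.0]
wrist_force: [-0.1, -0.1, -3.2]
gripper_width: 0.112
finger_force: 52.1
```

Request:
jog_arm([
  [[0, 0, 0.003, 0, 1], [0, 0, 0.005, 0, 1], [0, 0, 0.005, 0, 1]],
])

```text
t: 14.22
eef_pos: [0.6672, -0.0203, 0.1462]
tool_rot: [0.611, 0.792, 0.0, 0.0]
wrist_force: [-0.3, 0.4, -3.4]
gripper_width: 0.112
finger_force: 52.1
```

Request:
jog_arm([
  [[0, 0, 0.002, 0, 1], [0, 0, 0.003, 0, 1], [0, 0, 0.003, 0, 1]],
])

```text
t: 14.47
eef_pos: [0.6673, -0.0203, 0.1461]
tool_rot: [0.611, 0.792, 0.0, 0.0]
wrist_force: [-1.1, 0.3, -0.2]
gripper_width: 0.112
finger_force: 52.4
```

Request:
jog_arm([
  [[0, 0, 0.001, 0, 1], [0, 0, 0.002, 0, 1], [0, 0, 0.002, 0, 1]],
])

```text
t: 14.72
eef_pos: [0.6673, -0.0203, 0.1461]
tool_rot: [0.611, 0.792, 0.0, 0.0]
wrist_force: [-2.7, -0.0, 1.5]
gripper_width: 0.108
finger_force: 52.9
```

Fully home (z 0.1461, matching the 0.100 m bottom, weight taken up). Releasing gently.

Request:
jog_arm([
  [[0, 0, 0, 0, 1], [0, 0, 0, 0, 1], [0, 0, 0, 0, 0.85], [0, 0, 0, 0, 0.8], [0, 0, 0, 0, 0.75], [0, 0, 0, 0, 0.7], [0, 0, 0, 0, 0.65], [0, 0, 0, 0, 0.6], [0, 0, 0, 0, 0.55], [0, 0, 0, 0, 0.5], [0, 0, 0, 0, 0.5], [0, 0, 0, 0, 0.5]],
], force=20)

```text
t: 15.72
eef_pos: [0.6672, -0.0203, 0.1454]
tool_rot: [0.611, 0.792, -0.0, -0.0]
wrist_force: [-0.1, -0.1, 0.5]
gripper_width: 0.499
finger_force: 0.0
```

Request:
jog_arm([
  [[0, 0, -0.05, 0, 0.5], [0, 0, -0.15, 0, 0.5], [0, 0, -0.3, 0, 0.5], [0, 0, -0.5, 0, 0.5], [0, 0, -0.7, 0, 0.5], [0, 0, -0.7, 0, 0.5], [0, 0, -0.7, 0, 0.5], [0, 0, -0.7, 0, 0.5]],
])

```text
t: 16.38
eef_pos: [0.6672, -0.0203, 0.2508]
tool_rot: [0.611, 0.792, 0.0, 0.0]
wrist_force: [0.2, -1.0, -0.1]
gripper_width: 0.499
finger_force: 0.0
```

Request:
jog_arm([
  [[-0.3, 0, 0, 0, 0.5], [-0.6, 0, 0, 0, 0.5], [-0.8, 0, 0, 0, 0.5], [-0.8, 0, 0, 0, 0.5], [-0.8, 0, 0, 0, 0.5], [-0.8, 0, 0, 0, 0.5]],
])

```text
t: 16.88
eef_pos: [0.6966, -0.1361, 0.2485]
tool_rot: [0.611, 0.792, -0.0, -0.002]
wrist_force: [-0.2, -0.2, -0.3]
gripper_width: 0.503
finger_force: 0.0
```

Run:
```python
from h import *
st()
p,C=wrist();cv2.imwrite("pics/w4.png",p["color"]);U,V,Z=railfit(C)
m=(U>-.08)&(U<-.004)&(abs(V)<.06)&(Z>.02)&(Z<.13)
print(np.histogram(Z[m],bins=np.arange(.02,.13,.01))[0])
r=m&(abs(Z-.108)<.006);A=np.c_[U[r],V[r],np.ones(r.sum())];print("rim plane",np.linalg.lstsq(A,Z[r],rcond=None)[0],np.median(Z[r]))
t=(abs(V)<.03)&(abs(U-.004)<.012)&(Z>.165)&(Z<.185);print("tab",U[t].mean(),V[t].mean(),np.median(Z[t]),t.sum())
```

```text
U 0.0048 V -0.1189 z 0.2485 yaw 104.68 F [-0.2 -0.2 -0.3] tilt [-0.0034  0.0015 -1.    ] 16.8833
[ 971 1473  239  183  218  240  266  286  843    1]
rim plane [2.02930885e-02 1.60734791e-05 1.07266264e-01] 0.10674432355465854
tab 0.00413772061159953 -0.0018251739914112504 0.17471684215619343 699
```

View pics/w4.png

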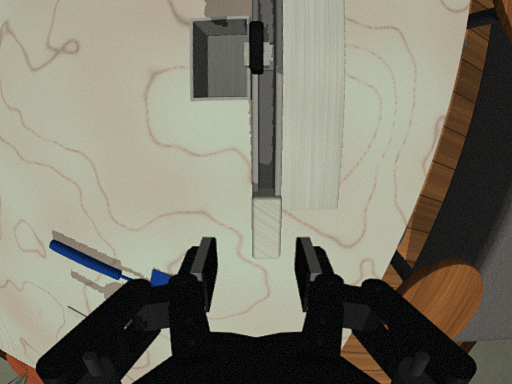

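The picture shows the holder hanging on the rail, box at (220,60) and tab at (256,47), released. Tab top is 0.1747 m (0.175 expected when seated) and tilt is 0.02 rad.

```bash
python3 -c "
from h import *
print(manip.hand_in())"
```

```text
the job is handed in; nothing more can be done
None
```

The steel holder hangs released in the seat recess, tongue fully down (foot about 0.100 m, tilt about 0.02 rad), with no bystander touched, and the job is handed in at about 17 s; the hand-in returned no verdict.

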